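# Set the grit hopper's slide gate against its hidden stop

## Robot

A 6-joint arm with a two-finger parallel gripper is mounted at the origin on the work surface. World frame = base frame: x ahead of the robot, y to its left, z up, the work surface at z = 0. Lengths are in mm, angles in rad, forces in N, time in s.
With the tool pointing down it reaches from about 250 to 725 mm from the base axis. Payload 9.7 kg.
Tool frame: the origin (TCP) lies on the front face of the gripper's body, between the roots of the fingers; the fingertips stand 73 mm ahead of it and the grasp point (between the pads) lies 54 mm ahead of it (env.grip_point_offset is the z of the grasp point in the tool frame, in mm); z points along the fingers, y is the direction in which the jaws open and shut (so a half turn about z gives the same grasp; the last joint's range is limited). The gripper opens to 85 mm and grips with 20 to 120 N. Pads are 22 mm wide; open, the fingers measure 114 mm over their backs; the gripper's body (76 mm by 85 mm) begins 54 mm behind the grasp point. The pads swing forward as they close: fully open they stand 13 mm farther back than shut.
Start: joints at [0, 0.087, 0.176, 1.66, 0, 1.571], TCP at [549.997, -0, 303.884] pointing down, gripper open.
Joint ranges: [-3.13, 3.13], [-0.85, 1.81], [-1.15, 1.24], [-2.2, 2.28], [-1.44, 1.52], [-3.14, 3.14]. Speed limits (rad/s): [2.22, 2.22, 2.57, 3.14, 3.14, 3.14].

## Interface

Orientations are given as a rotation vector (axis times angle).
In Python, from station import env gives the robot as it stands. The module is installed in compiled form; this text tells all that it offers.
- The arm moves only by the tool send_rows, never from a script. Its argument "steps" is text: rows parted by semicolons, each of 7 numbers parted by spaces: the opening, from 0 (shut) to 1 (fully open), then the shift along the tool's x, y, z in mm, then the turn, a rotation vector about the tool's x, y, z in rad. A call has 1 to 20 rows; each row shifts and turns the pose as measured when the row begins, along the tool's axes as they then stand; what a row does not reach is not made up. A row lasts 1/10 s, in which the tool goes at most 50 mm and 8.59 degrees, less where a joint would pass 70% of its speed; a pose out of reach is approached as far as the arm can. A call with a gripper value outside its range is refused whole. The fingers move at their own pace and stop on an object; "force" is the grip in N (left out, the last holds). Time passes only in rows, so rows that do not move let the fingers close. It gives the time, the measured TCP pose, the force and the opening at its end, in the units of the state.
- env.read_state(): the state, without advancing time (a new reading comes with each control period).
- env.capture(name): name is "scene" or "side" or "wrist"; returns a dict with "img" (400x640x3 uint8, red, green, blue), "intrinsics" (3x3 intrinsics, pixels), "R" (3x3) and "t" (3): a world point X has camera coordinates R X + t. Camera axes: x right, y down, z forward; pixel columns grow to the right and rows downward; lengths in mm; the calibration is good to about 2 mm. A picture is of the moment at which its call begins. There is no depth.
- env.finish_job(): hands the job in, once; it reports no verdict.
The state is a dict: "time_s": time; "qpos": joint angles; "qd": joint speeds; "tau": joint torques, N m; "tool_pos": TCP position; "tcp_rot": TCP orientation; "contact_force": force on the tool from outside, world axes, zero at the start; "moment": the same for the moment, N m; "opening": opening from 0.0 (shut) to 1.0 (fully open).
Only numpy, scipy, OpenCV 4.12 (cv2) and the standard library are available. Lean on these libraries where they do the work, as an engineer would, in place of code of your own. Each camera call takes 0.05 s, during which the arm holds its last target.

## Task

Set the graining bench's empty grit hopper for the next stone: turn the yellow clamp knob counterclockwise to free the gate, then draw the stiff gate out by its red tab until you feel it come up against the sprung stop hidden in the channel, and press that in by a few millimetres without bottoming it. Leave the gate there, turn the knob back clockwise until it is tight, and let go; disturb nothing else on the bench.

Things in the scene. Friction and masses are not known exactly. Their poses are not given: they have to be found in the camera images.
- hopper: Fixed green grit hopper on legs. Origin on the table under the channel, z up, -x is the way the gate draws open. Flat green channel from x -105 to +170 mm, 130 mm wide, top 125 mm above the table, holds the gate. Round aluminium bin on it, 176 mm across, axis at x +100 mm, top 343 mm up.
- gate (a joint): How far the steel slide gate is drawn out, m: 0 shut, up to 0.09, along the hopper's -x. Stiff: about 9 N of sliding friction (plus 0.15 N per 10 mm/s) when unclamped; it stays where left. Clamped, it does not move under 25 N.
- gate_tab (a point): Centre of the gate's red upright end tab: 80 mm wide, 8 mm thick along the slide, top 151 mm above the table; axes as the hopper's. At gate 0 it is at hopper x -165 mm, 60 mm out from the channel. Behind it, on the channel side, the bare steel tongue (90 mm wide, upper face 106 mm above the table) leaves room to lower shut fingers and hook the tab outward.
- clamp (a joint): Angle of the yellow clamp knob, rad: 0 tight (end stop), grows counterclockwise seen from above to 1.25 (end stop). Below 0.15 it locks the gate, above 0.4 the gate slides, above 0.7 it counts as freed. Found tight; stays where left; takes up to 0.25 N m.
- clamp_grip (a point): Grip point on the knob's vertical axis, at hopper x -70, y 0 mm, 155 mm above the table. The knob is an upright yellow bar 60 mm long, 14 mm thick, 132 to 170 mm above the table, on a 30 mm hub. The point turns with it; the bar lies along the point's x axis turned -0.6 rad about z (clamp - 0.6 rad from the hopper's x).
- stop (a joint): How far the sprung stop is pressed in, m. Hidden in the channel, met somewhere at 35 to 65 mm of gate opening; 0 until met. It yields at 6 N (pull on the tab jumps from 9 to 15 N), then 0.8 N per mm; bottomed at 0.010. Right when pressed 1 to 7 mm; springs out if the gate is pushed back.
- jar: Bystander, to be left alone: amber glass jar with a steel cap, 64 mm across, 100 mm tall. Origin at its underside.
- can: Bystander, to be left alone: steel ink can with a paper band, 72 mm across, 85 mm tall. Origin at its underside.
- pumice: Bystander, to be left alone: pale pumice block 90 x 60 x 45 mm. Origin at its underside.
- brayer: Bystander, to be left alone: ink roller lying flat: black rubber roll 48 mm across and 110 mm long, wooden handle to its own -x, about 170 mm overall, 50 mm high. Origin at its underside.
- knife: Bystander, to be left alone: ink spatula lying flat along its x axis, under 30 mm high. Origin at its underside.

How it is judged:
By the outcome, as a careful person would: the job done as asked, in the order asked, and still so for the second after the job is handed in, with the robot touching nothing.
It also fails if it takes over 72 s, if anything falls off the work surface, if the arm or the gripper's body presses on something with over 40 N, if the wrist force passes 120 N, or if a joint passes its speed limit or range.

## Working session

There is one attempt and no reset: what is moved stays moved. The work goes in short steps, Python scripts to look and compute and a tool call to move; the robot and the scene stay as the last step left them, time stands still between calls to the robot, and variables do not carry over. Pictures are saved under pics/ and viewed, and the job is handed in when it is done.

Besides the shell and the picture viewer there is one more tool, called after ">>>" by a JSON object that holds its "fn" and its "kwargs", one argument or row to a line. send_rows: Moves the arm, as the interface text tells. Its arguments: {"type":"object","properties":{"steps":{"type":"string"},"force":{"type":"number"}},"required":["steps"]}

```bash
mkdir -p pics; python3 - <<'E'
from station import env
import cv2,numpy as np
print(env.read_state())
for n in ["scene","side","wrist"]:
    c=env.capture(n)
    cv2.imwrite(f"pics/{n}0.png",c["img"][:,:,::-1]); print(n,c["intrinsics"],c["R"],c["t"])
    np.savez(f"{n}0.npz",**c)
E
```

```text
{'time_s': 0.0, 'qpos': array([-2.77424307e-06,  8.74757216e-02,  1.75149974e-01,  1.65982284e+00,
        3.11548660e-05,  1.57081232e+00]), 'qd': array([-0.00201639,  0.0023194 ,  0.0002673 , -0.00149953,  0.00058057,
       -0.0005372 ]), 'tau': array([ 7.68234549e-04, -5.20392072e+01,  4.64802504e+01,  1.63646933e-02,
        2.23589603e-05, -6.77332673e-05]), 'tool_pos': array([5.49865691e+02, 5.09183246e-03, 3.03182542e+02]), 'tcp_rot': array([-2.22077039e+00, -2.22072866e+00,  1.46693296e-03]), 'contact_force': array([-0.15416256,  0.26262092,  0.20998328]), 'moment': array([ 0.01946946, -0.00939385,  0.03777355]), 'opening': 1.0004055953528757}
scene [[499.68954861   0.         324.35928024]
 [  0.         499.68954861 199.99599024]
 [  0.           0.           1.        ]] [[-0.88496728  0.4656508   0.00150073]
 [ 0.31108635  0.59361022 -0.74219418]
 [-0.34649416 -0.65635071 -0.67018322]] [ 396.02255238  -99.56566105 1515.60440656]
side [[409.85574289   0.         314.69077495]
 [  0.         409.85574289 201.86019963]
 [  0.           0.           1.        ]] [[-0.92608423 -0.37709344 -0.01298221]
 [-0.26433334  0.67294641 -0.69084804]
 [ 0.2692506  -0.63635185 -0.72288342]] [ 465.80220129  181.88628965 1218.67088001]
wrist [[292.41769324   0.         318.2130534 ]
 [  0.         292.41769324 197.37656502]
 [  0.           0.           1.        ]] [[ 9.99999049e-01 -1.08289617e-03 -8.54423472e-04]
 [-7.65588403e-04 -9.50981824e-01  3.09245831e-01]
 [-1.14742232e-03 -3.09244883e-01 -9.50981748e-01]] [-549.2798055   -39.3126481   380.39268293]
```

View pics/scene0.png

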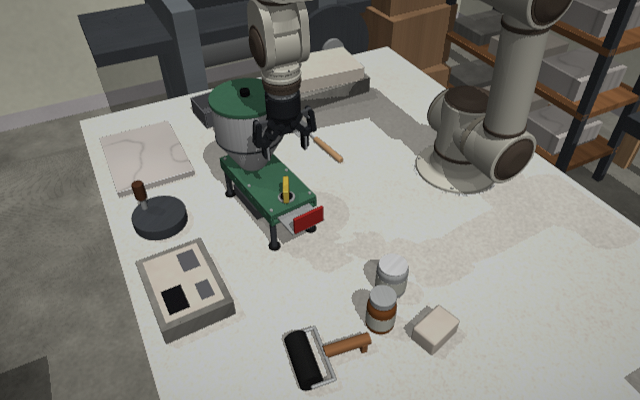

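View pics/side0.png

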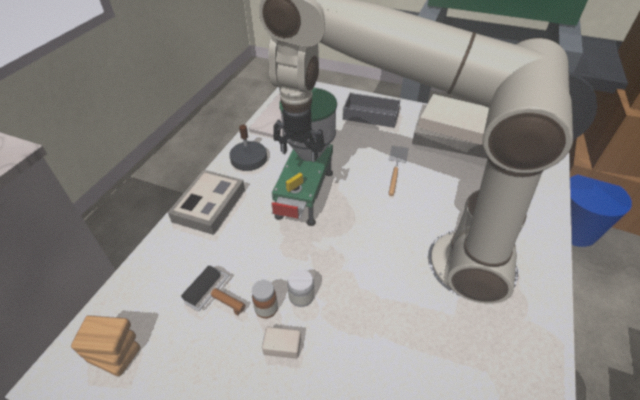

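View pics/wrist0.png

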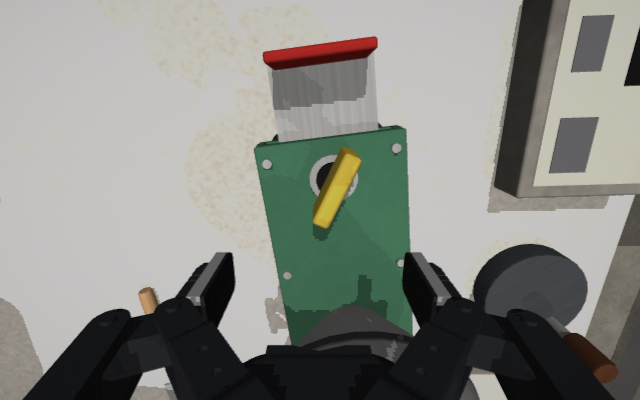

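The wrist view shows the red tab at about (320,52), the channel's end edge from (256,148) to (405,127), and the yellow knob bar from (349,155) to (322,222). The hopper's -x therefore points roughly along world +y. I'll measure it next.

```bash
cat > h.py <<'E'
import cv2,numpy as np
def ray(c,uv,z):
    K,R,t=c["intrinsics"],c["R"],c["t"]
    C=-R.T@t; d=R.T@np.linalg.inv(K)@np.array([uv[0],uv[1],1.]); return C+d*(z-C[2])/d[2]
def proj(c,X):
    p=c["intrinsics"]@(c["R"]@np.asarray(X,float)+c["t"]); return p[:2]/p[2]
def masks(img):
    h=cv2.cvtColor(img,cv2.COLOR_RGB2HSV)
    red=cv2.inRange(h,(0,170,60),(6,255,255))|cv2.inRange(h,(174,170,60),(180,255,255))
    yel=cv2.inRange(h,(20,130,60),(34,255,255))
    grn=cv2.inRange(h,(60,80,30),(90,255,255))
    return red,yel,grn
def big(m):
    cs,_=cv2.findContours(m,cv2.RETR_EXTERNAL,cv2.CHAIN_APPROX_NONE); return max(cs,key=cv2.contourArea)
E
python3 - <<'E'
from h import *
for n in ["wrist","scene","side"]:
    c=dict(np.load(n+"0.npz")); r,y,g=masks(c["img"])
    print(n,"cam",-c["R"].T@c["t"])
    for nm,m in zip("ryg",(r,y,g)):
        k=big(m); print(nm,cv2.contourArea(k),cv2.boundingRect(k),cv2.approxPolyDP(k,3,True)[:,0].tolist())
c=dict(np.load("wrist0.npz"));cv2.imwrite("pics/w0z.png",cv2.resize(c["img"][20:260,240:440,::-1],None,fx=2.5,fy=2.5,interpolation=2)[:600])
E
```

```text
wrist cam [549.68565668  79.65406386 373.43445369]
r 1269.0 (263, 37, 114, 27) [[376, 39], [269, 51], [263, 56], [270, 63], [372, 50], [367, 55], [376, 46]]
y 1799.5 (313, 147, 49, 82) [[346, 147], [341, 148], [314, 204], [313, 222], [324, 228], [360, 164], [356, 153]]
g 24888.0 (254, 126, 158, 220) [[401, 127], [283, 143], [275, 140], [260, 143], [254, 149], [293, 345], [326, 313], [348, 304], [372, 309], [411, 333], [411, 308], [401, 280], [403, 267], [395, 264], [397, 258], [404, 258], [408, 252], [405, 131]]
scene cam [906.58859102 869.46299756 941.24126692]
r 375.0 (294, 206, 29, 27) [[322, 207], [295, 218], [294, 231], [321, 220]]
y 125.0 (283, 176, 6, 27) [[284, 176], [283, 199], [287, 202], [288, 178]]
g 3055.5 (220, 155, 96, 72) [[220, 158], [221, 167], [272, 226], [282, 213], [308, 201], [315, 205], [314, 195], [308, 195], [309, 190], [288, 169], [285, 172], [286, 167], [273, 155], [265, 166], [253, 172], [243, 170], [228, 155], [224, 161]]
side cam [ 151.32281931  828.75469491 1012.65990682]Traceback (most recent call last):
  File "<stdin>", line 6, in <module>
  File "h.py", line 14, in big
    cs,_=cv2.findContours(m,cv2.RETR_EXTERNAL,cv2.CHAIN_APPROX_NONE); return max(cs,key=cv2.contourArea)
                                                                             ~~~^^^^^^^^^^^^^^^^^^^^^^^^
ValueError: max() iterable argument is empty
```

```bash
python3 - <<'E'
from h import *
c=dict(np.load("wrist0.npz")); im=c["img"]; r,y,g=masks(im)
cv2.imwrite("pics/w0z.png",cv2.resize(im[20:260,240:440,::-1],None,fx=2.5,fy=2.5,interpolation=2)[:600])
L=[];Rr=[]
for v in range(165,335,4):
    xs=np.where(g[v,240:430])[0]+240
    L.append(ray(c,(xs[0]-.5,v),125)); 
    if v<250: Rr.append(ray(c,(xs[-1]+.5,v),125))
E_=[]
for u in list(range(290,395,3)):
    ys=np.where(g[100:200,u])[0]+100; E_.append(ray(c,(u,ys[0]-.5),125))
def fit(P): 
    P=np.float32(np.array(P)[:,:2]); return cv2.fitLine(P,cv2.DIST_HUBER,0,.01,.01).ravel()
for nm,P in (("L",L),("R",Rr),("E",E_)):
    f=fit(P); print(nm,f,np.degrees(np.arctan2(f[1],f[0])),np.std((np.array(P)[:,:2]-f[2:])@np.array([-f[1],f[0]])))
for uv in [(376,39),(269,51),(263,56),(254,149),(405,129)]: print(uv,ray(c,uv,151).round(1),ray(c,uv,125).round(1))
E
```

```text
L [ 1.2445019e-01 -9.9222589e-01  5.0581326e+02 -4.6888180e+01] -82.85099 0.2682174870964716
R [ 1.20311245e-01 -9.92736220e-01  6.30067993e+02 -1.10292387e+01] -83.08993 0.23795952373981802
E [9.9210352e-01 1.2542196e-01 5.6589978e+02 5.3638145e+01] 7.2051234 0.8170742151371957
(376, 39) [588.8 120.5 151. ] [593.4 125.3 125. ]
(269, 51) [515.7 113.2 151. ] [511.7 117.2 125. ]
(263, 56) [511.4 110.1 151. ] [506.9 113.7 125. ]
(254, 149) [500.7  46.  151. ] [495.  42. 125.]
(405, 129) [614.   60.7 151. ] [621.5  58.5 125. ]
```

View pics/w0z.png

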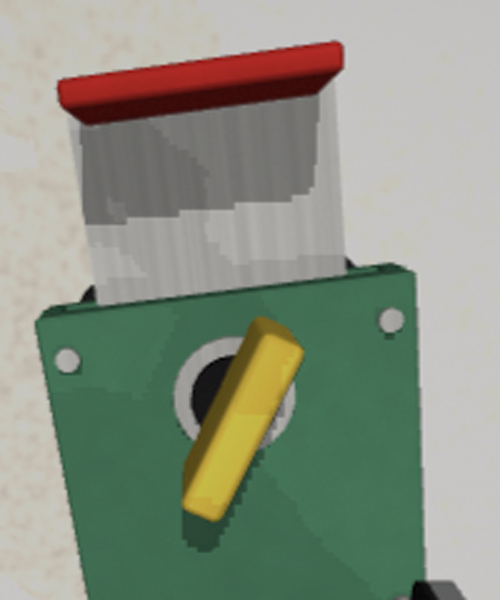

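>>> {"fn": "send_rows", "kwargs": {
  "steps": "0.6 9 6 0 0 0 0; 0.6 9 6 0 0 0 0; 0.6 0 0 10 0 0 0.12; 0.6 0 0 10 0 0 0.12; 0.6 0 0 0 0 0 0.12; 0.6 0 0 0 0 0 0.12; 0.6 0 0 0 0 0 0"
}}

```text
time_s: 0.85
tool_pos: [565.0, 23.4, 280.8]
tcp_rot: [-2.697, -1.608, 0.003]
contact_force: [0.9, 0.2, 0.2]
opening: 0.605
```

```bash
cat >> h.py <<'E'
from scipy.spatial.transform import Rotation as Ro
YAW=np.radians(-82.9)
ux=np.array([np.cos(YAW),np.sin(YAW)]); uy=np.array([-np.sin(YAW),np.cos(YAW)])
O=np.array([570.7,-51.6])
def hw(x,y,z): return np.r_[O+x*ux+y*uy,z]
def show(s):
    M=Ro.from_rotvec(s["tcp_rot"]).as_matrix(); p=s["tool_pos"]; g=p+54*M[:,2]; d=g[:2]-O
    F=np.array(s["contact_force"])
    print("t%.1f"%s["time_s"],"tcp",p.round(1),"ydir deg %.1f"%np.degrees(np.arctan2(M[1,1],M[0,1])),"zax",M[:,2].round(3),"grip in hopper",(d@ux).round(1),(d@uy).round(1),g[2].round(1),"F hopper",(F[:2]@ux).round(1),(F[:2]@uy).round(1),F[2].round(1),"M",s["moment"].round(2),"op %.3f"%s["opening"],"q6 %.2f"%s["qpos"][5])
    return M
E
python3 - <<'E'
from h import *; from station import env
s=env.read_state(); M=show(s); c=env.capture("wrist"); np.savez("wrist1.npz",**c)
im=c["img"][:,:,::-1].copy()
pts=[hw(-70,0,170)]
a=-0.6
for e in (-30,30):
  for w in (-7,7): pts.append(hw(-70+e*np.cos(a)-w*np.sin(a),e*np.sin(a)+w*np.cos(a),170))
pts+= [hw(-161,40,151),hw(-161,-40,151),hw(-105,65,125),hw(-105,-65,125)]
for p in pts:
    u=proj(c,p); cv2.circle(im,tuple(int(round(v)) for v in u),2,(255,0,255),-1)
cv2.imwrite("pics/w1.png",im)
E
```

```text
t0.8 tcp [565.   23.4 280.8] ydir deg -28.4 zax [-0.003  0.001 -1.   ] grip in hopper -75.2 3.5 226.8 F hopper -0.1 0.9 0.2 M [0.04 0.01 0.05] op 0.605 q6 2.11
```

View pics/w1.png

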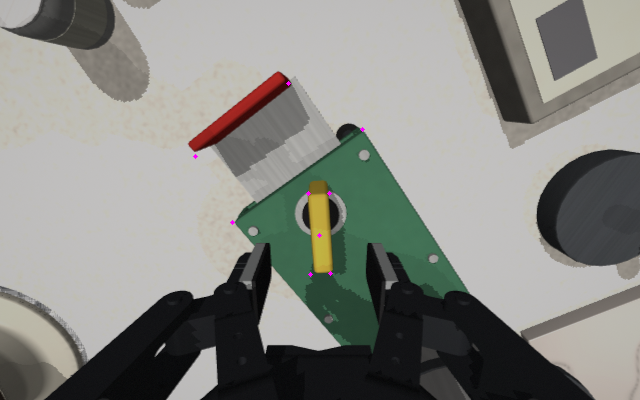

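The model points land on the knob and channel to within about 2 px: the bar's top face runs from (318,190) to (322,272) and sits between the fingers. I'll centre and go down.

>>> {"fn": "send_rows", "kwargs": {
  "steps": "0.6 -3 0 0 0 0 0; 0.6 -2 0 10 0 0 0; 0.6 0 0 14 0 0 0; 0.6 0 0 14 0 0 0; 0.6 0 0 12 0 0 0; 0.6 0 0 6 0 0 0; 0.6 0 0 0 0 0 0; 0.6 0 0 0 0 0 0"
}}

```text
time_s: 1.7
tool_pos: [562.0, 19.1, 218.4]
tcp_rot: [-2.684, -1.627, 0.006]
contact_force: [0.2, 0.1, 0.1]
opening: 0.598
```

```bash
python3 - <<'E'
from h import *; from station import env
s=env.read_state(); M=show(s); c=env.capture("wrist"); cv2.imwrite("pics/w2.png",c["img"][:,:,::-1])
E
```

```text
t1.7 tcp [562.   19.1 218.4] ydir deg -27.6 zax [-0.005  0.001 -1.   ] grip in hopper -71.3 -0.2 164.4 F hopper -0.0 0.2 0.1 M [0.01 0.01 0.01] op 0.598 q6 2.09
```

View pics/w2.png

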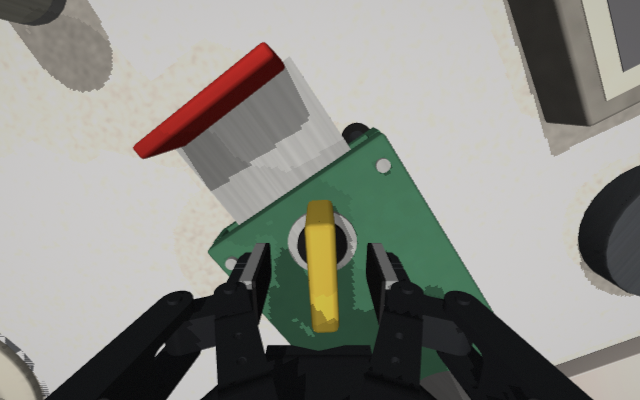

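The bar stands between the pads, at about (322,268) against a jaw centre of 319. I'll apply a small yaw trim, lower 9 mm and close.

>>> {"fn": "send_rows", "kwargs": {
  "steps": "0.6 0 1 4 0 0 -0.03; 0.6 0 0 4 0 0 0; 0.6 0 0 0 0 0 0; 0 0 0 0 0 0 0; 0 0 0 0 0 0 0; 0 0 0 0 0 0 0; 0 0 0 0 0 0 0; 0 0 0 0 0 0 0",
  "force": 30
}}

```text
time_s: 2.55
tool_pos: [563.7, 18.7, 212.8]
tcp_rot: [-2.662, -1.667, 0.001]
contact_force: [0.9, 0.2, -0.5]
opening: 0.156
```

```bash
python3 - <<'E'
from h import *; from station import env
s=env.read_state(); M=show(s)
E
```

```text
t2.5 tcp [563.7  18.7 212.8] ydir deg -25.9 zax [-0.001  0.001 -1.   ] grip in hopper -70.7 1.7 158.8 F hopper -0.1 0.9 -0.5 M [-0.06 -0.06  0.17] op 0.156 q6 2.06
```

>>> {"fn": "send_rows", "kwargs": {
  "steps": "0 0 0 0 0 0 -0.08; 0 0 0 0 0 0 -0.08; 0 0 0 0 0 0 -0.08; 0 0 0 0 0 0 -0.08; 0 0 0 0 0 0 0"
}}

```text
time_s: 3.05
tool_pos: [563.1, 18.8, 212.8]
tcp_rot: [-2.35, -2.081, 0.002]
contact_force: [0.2, -0.0, -1.6]
opening: 0.159
```

```bash
python3 - <<'E'
from h import *; from station import env
s=env.read_state(); M=show(s)
E
```

```text
t3.0 tcp [563.1  18.8 212.8] ydir deg -7.0 zax [-0.002  0.001 -1.   ] grip in hopper -70.9 1.0 158.8 F hopper 0.0 0.2 -1.6 M [-0.11 -0.19  0.1 ] op 0.159 q6 1.73
```

>>> {"fn": "send_rows", "kwargs": {
  "steps": "0 0 0 0 0 0 -0.08; 0 0 0 0 0 0 -0.08; 0 0 0 0 0 0 -0.08; 0 0 0 0 0 0 -0.08; 0 0 0 0 0 0 -0.08; 0 0 0 0 0 0 -0.08; 0 0 0 0 0 0 -0.08; 0 0 0 0 0 0 -0.08; 0 0 0 0 0 0 0; 0 0 0 0 0 0 0"
}}

```text
time_s: 4.05
tool_pos: [561.9, 18.6, 212.8]
tcp_rot: [-1.58, -2.71, 0.003]
contact_force: [-0.9, -0.3, -1.7]
opening: 0.157
```

```bash
python3 - <<'E'
from h import *; from station import env
s=env.read_state(); M=show(s)
E
```

```text
t4.0 tcp [561.9  18.6 212.8] ydir deg 29.5 zax [-0.005  0.001 -1.   ] grip in hopper -70.8 -0.4 158.8 F hopper 0.2 -0.9 -1.7 M [-0.04 -0.06  0.07] op 0.157 q6 1.09
```

>>> {"fn": "send_rows", "kwargs": {
  "steps": "0.5 0 0 0 0 0 0; 0.5 0 0 0 0 0 0; 0.5 0 0 0 0 0 0; 0.5 0 0 -12 0 0 0; 0.5 0 0 -15 0 0 0; 0.5 0 0 -15 0 0 0; 0.5 0 0 -5 0 0 0.1; 0.5 0 0 0 0 0 0.1; 0 0 0 0 0 0 0.1; 0 0 0 0 0 0 0.09; 0 0 0 0 0 0 0"
}}

```text
time_s: 5.15
tool_pos: [563.2, 18.6, 272.7]
tcp_rot: [2.103, 2.33, 0.005]
contact_force: [0.3, -0.5, 0.6]
opening: 0.009
```

```bash
python3 - <<'E'
from h import *; from station import env
s=env.read_state(); M=show(s); c=env.capture("wrist"); np.savez("wrist3.npz",**c)
cv2.imwrite("pics/w3.png",c["img"][:,:,::-1])
E
```

```text
t5.2 tcp [563.2  18.6 272.7] ydir deg 5.9 zax [ 0.004  0.001 -1.   ] grip in hopper -70.6 1.5 218.7 F hopper 0.5 0.2 0.6 M [-0.01  0.02 -0.02] op 0.009 q6 1.50
```

View pics/w3.png

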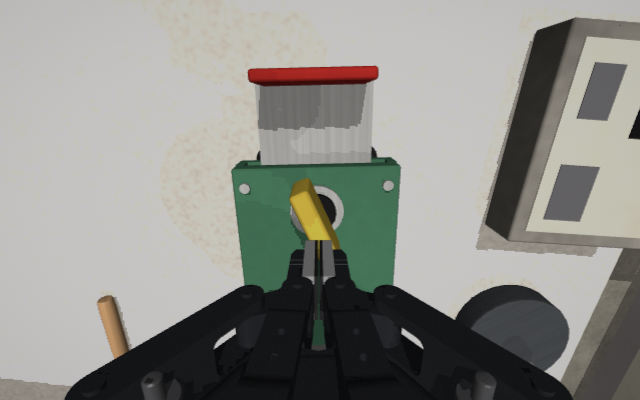

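The knob is turned CCW; its bar now leans from (303,185) to (330,245). The tab is at (313,75). Next I'll move shut fingers over the tongue.

>>> {"fn": "send_rows", "kwargs": {
  "steps": "0 14 -1 0 0 0 -0.02; 0 18 0 0 0 0 0; 0 16 0 0 0 0 0; 0 10 0 0 0 0 0; 0 0 0 0 0 0 0; 0 0 0 0 0 0 0"
}}

```text
time_s: 5.8
tool_pos: [554.4, 80.6, 274.8]
tcp_rot: [2.06, 2.367, 0.008]
contact_force: [-0.4, 0.4, 0.3]
opening: 0.0
```

```bash
python3 - <<'E'
from h import *; from station import env
s=env.read_state(); M=show(s); c=env.capture("wrist"); np.savez("wrist4.npz",**c)
cv2.imwrite("pics/w4.png",c["img"][:,:,::-1])
E
```

```text
t5.8 tcp [554.4  80.6 274.8] ydir deg 7.9 zax [ 0.006  0.001 -1.   ] grip in hopper -133.3 0.5 220.8 F hopper -0.4 -0.4 0.3 M [ 0.01 -0.04 -0.05] op 0.000 q6 1.58
```

View pics/w4.png

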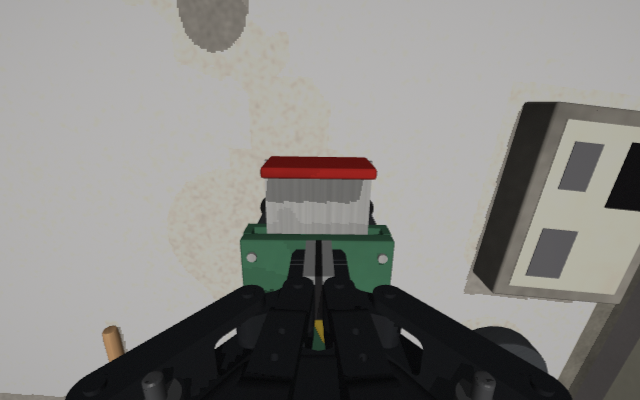

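Grip at hopper x -133, in the middle of the gap between the tab (y px 165) and the channel edge (y px 235). Lower.

>>> {"fn": "send_rows", "kwargs": {
  "steps": "0 0 0 12 0 0 0; 0 0 0 15 0 0 0; 0 0 0 15 0 0 0; 0 0 0 14 0 0 0; 0 0 0 8 0 0 0; 0 0 0 3 0 0 0; 0 0 0 0 0 0 0; 0 0 0 0 0 0 0"
}}

```text
time_s: 6.65
tool_pos: [554.8, 77.8, 201.5]
tcp_rot: [2.065, 2.364, 0.005]
contact_force: [-0.1, 0.4, 0.2]
opening: -0.005
```

```bash
python3 - <<'E'
from h import *; from station import env
s=env.read_state(); M=show(s); c=env.capture("scene"); np.savez("scene5.npz",**c)
cv2.imwrite("pics/s5.png",cv2.resize(c["img"][60:260,180:420,::-1],None,fx=3,fy=3,interpolation=2))
E
```

```text
t6.7 tcp [554.8  77.8 201.5] ydir deg 7.7 zax [ 0.004  0.001 -1.   ] grip in hopper -130.4 0.4 147.5 F hopper -0.4 -0.0 0.2 M [ 0.02  0.04 -0.01] op -0.005 q6 1.57
```

View pics/s5.png

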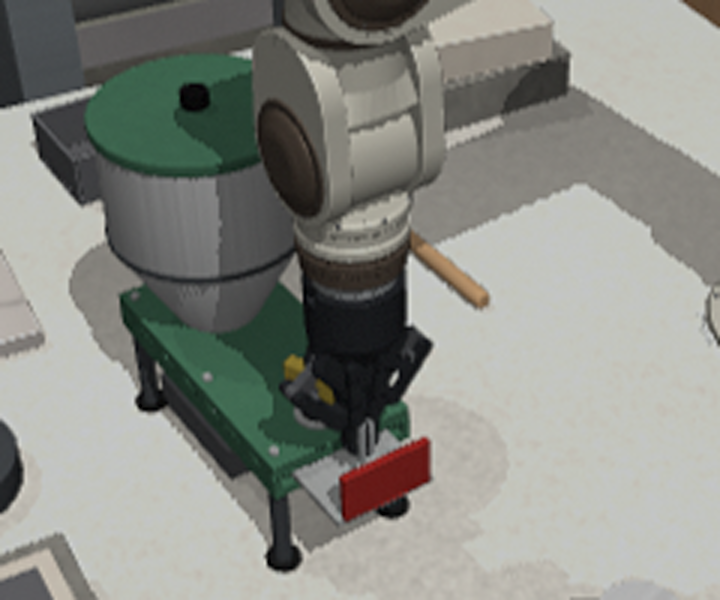

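Fingers are behind the red tab and over the bare tongue. I'll lower 12 mm more, then approach the tab.

>>> {"fn": "send_rows", "kwargs": {
  "steps": "0 0 0 6 0 0 0; 0 0 0 5 0 0 0; 0 0 0 0 0 0 0; 0 5 0 0 0 0 0; 0 5 0 0 0 0 0; 0 3 0 0 0 0 0; 0 0 0 0 0 0 0"
}}

```text
time_s: 7.4
tool_pos: [553.6, 92.2, 191.3]
tcp_rot: [2.063, 2.363, 0.009]
contact_force: [-0.3, -0.1, -0.5]
opening: -0.002
```

```bash
python3 - <<'E'
from h import *; from station import env
s=env.read_state(); M=show(s)
E
```

```text
t7.4 tcp [553.6  92.2 191.3] ydir deg 7.8 zax [ 0.007  0.001 -1.   ] grip in hopper -144.9 1.2 137.3 F hopper 0.0 -0.4 -0.5 M [-0.01  0.05 -0.04] op -0.002 q6 1.60
```

>>> {"fn": "send_rows", "kwargs": {
  "steps": "0 3 0 0 0 0 0; 0 3 0 0 0 0 0"
}}

```text
time_s: 7.6
tool_pos: [552.8, 98.5, 191.5]
tcp_rot: [2.063, 2.363, 0.009]
contact_force: [-0.2, 0.6, -0.3]
opening: 0.001
```

>>> {"fn": "send_rows", "kwargs": {
  "steps": "0 3 0 0 0 0 0; 0 3 0 0 0 0 0"
}}

```text
time_s: 7.8
tool_pos: [552.2, 102.8, 191.5]
tcp_rot: [2.062, 2.358, 0.003]
contact_force: [1.4, -9.0, 0.0]
opening: -0.004
```

>>> {"fn": "send_rows", "kwargs": {
  "steps": "0 3 0 0 0 0 0; 0 3 0 0 0 0 0"
}}

```text
time_s: 8.0
tool_pos: [551.7, 106.6, 191.6]
tcp_rot: [2.062, 2.352, -0.003]
contact_force: [1.5, -9.6, -0.2]
opening: 0.002
```

```bash
python3 - <<'E'
from h import *; from station import env
s=env.read_state(); M=show(s)
E
```

```text
t8.0 tcp [551.7 106.6 191.6] ydir deg 7.5 zax [ 0.009 -0.011 -1.   ] grip in hopper -158.7 1.1 137.6 F hopper 9.8 0.3 -0.2 M [-1.66 -0.17 -0.02] op 0.002 q6 1.64
```

>>> {"fn": "send_rows", "kwargs": {
  "steps": "0 4 0 0 0 0.015 0; 0 4 0 0 0 0.005 0; 0 4 0 0 0 0.005 0"
}}

```text
time_s: 8.3
tool_pos: [550.6, 114.9, 191.4]
tcp_rot: [2.075, 2.356, 0.013]
contact_force: [0.8, -9.6, -0.1]
opening: 0.004
```

>>> {"fn": "send_rows", "kwargs": {
  "steps": "0 4 0 0 0 0.005 0; 0 4 0 0 0 0.005 0; 0 4 0 0 0 0.005 0"
}}

```text
time_s: 8.6
tool_pos: [549.6, 123.1, 191.4]
tcp_rot: [-2.08, -2.352, -0.018]
contact_force: [0.9, -9.0, -0.2]
opening: 0.001
```

```bash
python3 - <<'E'
from h import *; from station import env
s=env.read_state(); M=show(s)
E
```

```text
t8.6 tcp [549.6 123.1 191.4] ydir deg 7.0 zax [ 0.006  0.01  -1.   ] grip in hopper -176.4 1.0 137.4 F hopper 9.0 -0.3 -0.2 M [-1.97 -0.18 -0.  ] op 0.001 q6 1.67
```

>>> {"fn": "send_rows", "kwargs": {
  "steps": "0 4 0 0 0 0 0; 0 4 0 0 0 0 0"
}}

```text
time_s: 8.8
tool_pos: [548.9, 128.5, 191.4]
tcp_rot: [2.083, 2.348, 0.011]
contact_force: [-0.3, -8.9, 1.6]
opening: -0.0
```

>>> {"fn": "send_rows", "kwargs": {
  "steps": "0 3 0 0 0 0 0; 0 3 0 0 0 0.005 0"
}}

```text
time_s: 9.0
tool_pos: [548.4, 132.2, 191.4]
tcp_rot: [2.085, 2.344, 0.009]
contact_force: [1.3, -9.5, 0.1]
opening: 0.002
```

```bash
python3 - <<'E'
from h import *; from station import env
s=env.read_state(); M=show(s)
E
```

```text
t9.0 tcp [548.4 132.2 191.4] ydir deg 6.7 zax [ 0.007  0.001 -1.   ] grip in hopper -185.2 0.9 137.4 F hopper 9.6 0.1 0.1 M [-1.86 -0.21  0.06] op 0.002 q6 1.69
```

>>> {"fn": "send_rows", "kwargs": {
  "steps": "0 2.5 0 0 0 0.004 0"
}}

```text
time_s: 9.1
tool_pos: [548.2, 133.5, 191.4]
tcp_rot: [2.087, 2.343, 0.01]
contact_force: [1.6, -9.4, 1.1]
opening: 0.0
```

>>> {"fn": "send_rows", "kwargs": {
  "steps": "0 2.5 0 0 0 0.004 0"
}}

```text
time_s: 9.2
tool_pos: [548.0, 134.8, 191.4]
tcp_rot: [2.089, 2.343, 0.011]
contact_force: [1.0, -9.6, -0.0]
opening: -0.003
```

>>> {"fn": "send_rows", "kwargs": {
  "steps": "0 2.5 0 0 0 0.004 0"
}}

```text
time_s: 9.3
tool_pos: [547.9, 136.1, 191.4]
tcp_rot: [2.091, 2.342, 0.011]
contact_force: [0.1, -9.2, 1.5]
opening: -0.002
```

>>> {"fn": "send_rows", "kwargs": {
  "steps": "0 2.5 0 0 0 0.004 0"
}}

```text
time_s: 9.4
tool_pos: [547.7, 137.3, 191.4]
tcp_rot: [2.093, 2.341, 0.012]
contact_force: [1.6, -9.4, 1.5]
opening: 0.002
```

>>> {"fn": "send_rows", "kwargs": {
  "steps": "0 2.5 0 0 0 0.004 0"
}}

```text
time_s: 9.5
tool_pos: [547.5, 138.6, 191.4]
tcp_rot: [2.095, 2.34, 0.013]
contact_force: [1.2, -9.4, 1.0]
opening: -0.002
```

>>> {"fn": "send_rows", "kwargs": {
  "steps": "0 2.5 0 0 0 0.003 0.002"
}}

```text
time_s: 9.6
tool_pos: [547.4, 139.8, 191.4]
tcp_rot: [2.099, 2.336, 0.013]
contact_force: [0.7, -8.4, 0.7]
opening: 0.002
```

>>> {"fn": "send_rows", "kwargs": {
  "steps": "0 2.5 0 0 0 0.003 0.002"
}}

```text
time_s: 9.7
tool_pos: [547.1, 141.0, 191.4]
tcp_rot: [2.103, 2.333, 0.012]
contact_force: [1.0, -9.0, 0.4]
opening: 0.0
```

>>> {"fn": "send_rows", "kwargs": {
  "steps": "0 2.5 0 0 0 0.003 0.002"
}}

```text
time_s: 9.8
tool_pos: [547.0, 142.3, 191.4]
tcp_rot: [2.106, 2.329, 0.012]
contact_force: [-0.2, -9.3, 0.1]
opening: 0.0
```

>>> {"fn": "send_rows", "kwargs": {
  "steps": "0 2.5 0 0 0 0.003 -0.004"
}}

```text
time_s: 9.9
tool_pos: [546.8, 143.5, 191.4]
tcp_rot: [2.103, 2.332, 0.012]
contact_force: [1.5, -7.6, 0.9]
opening: -0.006
```

>>> {"fn": "send_rows", "kwargs": {
  "steps": "0 2.5 0 0 0 0.003 -0.004"
}}

```text
time_s: 10.0
tool_pos: [546.7, 144.8, 191.4]
tcp_rot: [2.1, 2.334, 0.011]
contact_force: [-0.0, -9.2, -0.0]
opening: -0.001
```

>>> {"fn": "send_rows", "kwargs": {
  "steps": "0 2.5 0 0 0 0.003 -0.004"
}}

```text
time_s: 10.1
tool_pos: [546.6, 146.0, 191.4]
tcp_rot: [2.096, 2.337, 0.011]
contact_force: [0.9, -8.2, 1.0]
opening: 0.002
```

>>> {"fn": "send_rows", "kwargs": {
  "steps": "0 2.5 0 0 0 0.003 -0.002"
}}

```text
time_s: 10.2
tool_pos: [546.4, 147.3, 191.4]
tcp_rot: [2.095, 2.338, 0.011]
contact_force: [0.5, -9.9, 0.7]
opening: -0.005
```

>>> {"fn": "send_rows", "kwargs": {
  "steps": "0 2.5 0 0 0 0.003 -0.002"
}}

```text
time_s: 10.3
tool_pos: [546.3, 148.5, 191.4]
tcp_rot: [2.094, 2.339, 0.011]
contact_force: [0.8, -9.5, 1.0]
opening: -0.001
```

>>> {"fn": "send_rows", "kwargs": {
  "steps": "0 2.5 0 0 0 0.003 -0.002"
}}

```text
time_s: 10.4
tool_pos: [546.1, 149.8, 191.4]
tcp_rot: [2.093, 2.339, 0.01]
contact_force: [1.1, -8.3, 1.3]
opening: -0.001
```

>>> {"fn": "send_rows", "kwargs": {
  "steps": "0 2.5 0 0 0 0.003 -0.002"
}}

```text
time_s: 10.5
tool_pos: [546.0, 151.0, 191.4]
tcp_rot: [2.092, 2.34, 0.01]
contact_force: [1.0, -8.6, 1.1]
opening: 0.0
```

>>> {"fn": "send_rows", "kwargs": {
  "steps": "0 2.5 0 0 0 0.003 -0.002"
}}

```text
time_s: 10.6
tool_pos: [545.8, 152.2, 191.4]
tcp_rot: [2.091, 2.341, 0.01]
contact_force: [1.3, -8.3, 1.1]
opening: -0.002
```

>>> {"fn": "send_rows", "kwargs": {
  "steps": "0 2.5 0 0 0 0.003 -0.002"
}}

```text
time_s: 10.7
tool_pos: [545.7, 153.5, 191.4]
tcp_rot: [2.09, 2.341, 0.01]
contact_force: [1.4, -9.5, 0.8]
opening: 0.002
```

>>> {"fn": "send_rows", "kwargs": {
  "steps": "0 2.5 0 0 0 0.003 -0.002"
}}

```text
time_s: 10.8
tool_pos: [545.5, 154.8, 191.4]
tcp_rot: [2.089, 2.342, 0.009]
contact_force: [1.3, -8.5, 0.3]
opening: -0.0
```

>>> {"fn": "send_rows", "kwargs": {
  "steps": "0 2.5 0 0 0 0.003 -0.002"
}}

```text
time_s: 10.9
tool_pos: [545.4, 155.9, 191.4]
tcp_rot: [2.088, 2.342, 0.009]
contact_force: [1.0, -14.8, 1.2]
opening: -0.001
```

>>> {"fn": "send_rows", "kwargs": {
  "steps": "0 2.5 0 0 0 0.003 -0.002"
}}

```text
time_s: 11.0
tool_pos: [545.3, 156.3, 191.4]
tcp_rot: [2.087, 2.341, 0.007]
contact_force: [1.6, -16.1, 1.5]
opening: -0.004
```

Pull jumped from 9 to 15 N at TCP y≈155.7, so the stop is met. I'll press in gently.

>>> {"fn": "send_rows", "kwargs": {
  "steps": "0 3 0 0 0 0.003 -0.001"
}}

```text
time_s: 11.1
tool_pos: [545.3, 157.2, 191.4]
tcp_rot: [2.087, 2.339, 0.004]
contact_force: [1.8, -15.0, 1.1]
opening: -0.001
```

>>> {"fn": "send_rows", "kwargs": {
  "steps": "0 3 0 0 0 0.003 -0.001"
}}

```text
time_s: 11.2
tool_pos: [545.1, 157.9, 191.5]
tcp_rot: [2.087, 2.336, 0.001]
contact_force: [1.7, -15.6, 1.4]
opening: 0.001
```

```bash
python3 - <<'E'
from h import *; from station import env
s=env.read_state(); M=show(s)
E
```

```text
t11.2 tcp [545.1 157.9 191.5] ydir deg 6.4 zax [ 0.007 -0.005 -1.   ] grip in hopper -210.7 0.9 137.5 F hopper 15.7 -0.3 1.4 M [-3.03 -0.29  0.01] op 0.001 q6 1.74
```

>>> {"fn": "send_rows", "kwargs": {
  "steps": "0 3 0 0 0 0.003 -0.001"
}}

```text
time_s: 11.3
tool_pos: [545.0, 158.5, 191.5]
tcp_rot: [2.087, 2.333, -0.002]
contact_force: [1.0, -17.1, 1.8]
opening: 0.002
```

>>> {"fn": "send_rows", "kwargs": {
  "steps": "0 3 0 0 0 0.003 -0.001"
}}

```text
time_s: 11.4
tool_pos: [544.9, 159.1, 191.5]
tcp_rot: [2.088, 2.33, -0.004]
contact_force: [1.7, -16.9, 1.3]
opening: 0.002
```

```bash
python3 - <<'E'
from h import *; from station import env
s=env.read_state(); M=show(s)
E
```

```text
t11.4 tcp [544.9 159.1 191.5] ydir deg 6.3 zax [ 0.008 -0.011 -1.   ] grip in hopper -211.6 0.8 137.5 F hopper 17.0 -0.4 1.3 M [-3.14 -0.25  0.03] op 0.002 q6 1.75
```

Force is 17 N, about 2.4 mm of press, and the kinematics say about 3 mm. Now I'll unhook backwards and lift.

>>> {"fn": "send_rows", "kwargs": {
  "steps": "0 -3 0 0 0 0.005 0; 0 -5 0 0 0 0.005 0; 0 -5 0 0 0 0 0; 0 0 0 0 0 0 0"
}}

```text
time_s: 11.8
tool_pos: [546.5, 145.1, 191.7]
tcp_rot: [2.093, 2.335, 0.007]
contact_force: [-0.1, 0.6, 0.4]
opening: -0.002
```

```bash
python3 - <<'E'
from h import *; from station import env
s=env.read_state(); M=show(s)
E
```

```text
t11.8 tcp [546.5 145.1 191.7] ydir deg 6.3 zax [ 0.007 -0.    -1.   ] grip in hopper -198.2 0.7 137.7 F hopper -0.6 -0.1 0.4 M [ 0.01 -0.01  0.  ] op -0.002 q6 1.72
```

>>> {"fn": "send_rows", "kwargs": {
  "steps": "0 0 0 -14 0 0 0; 0 0 0 -18 0 0 0; 0 0 0 -18 0 0 0; 0 0 0 -14 0 0 0; 0 0 0 -6 0 0 0; 0 -15 0 0 0 0 0; 0 -20 0 0 0 0 -0.1; 0 -20 0 0 0 0 -0.1; 0 -20 0 0 0 0 -0.1; 0 -10 0 0 0 0 -0.08; 0 0 0 0 0 0 0; 0 0 0 0 0 0 0"
}}

```text
time_s: 13.0
tool_pos: [563.9, 57.5, 267.6]
tcp_rot: [1.596, 2.699, 0.006]
contact_force: [-0.4, 0.3, 0.4]
opening: 0.005
```

```bash
python3 - <<'E'
from h import *; from station import env
s=env.read_state(); M=show(s); d=hw(-70,0,155)-s["tool_pos"]; print("delta tool",(M.T@d).round(1))
c=env.capture("wrist"); np.savez("wrist6.npz",**c)
cv2.imwrite("pics/w6.png",c["img"][:,:,::-1])
E
```

```text
t13.0 tcp [563.9  57.5 267.6] ydir deg 28.8 zax [ 0.007  0.    -1.   ] grip in hopper -109.1 7.1 213.6 F hopper -0.3 -0.4 0.4 M [ 0.03  0.01 -0.05] op 0.005 q6 1.17
delta tool [-33.5 -21.4 112.6]
```

View pics/w6.png

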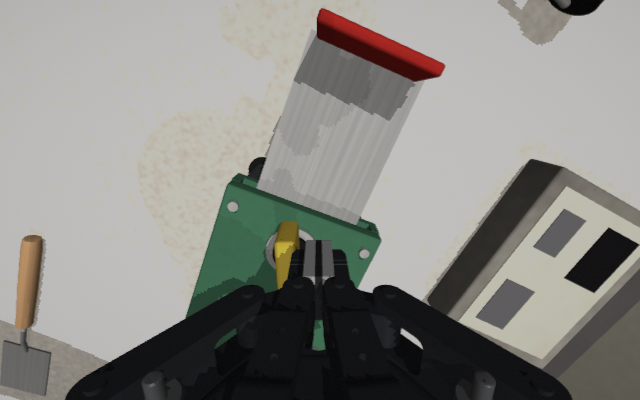

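The gate is drawn and the tab now lies from (320,18) to (440,70). The knob bar at (287,250) is where I left it. I'll centre over it and open.

>>> {"fn": "send_rows", "kwargs": {
  "steps": "0.5 -12 -8 0 0 0 0; 0.5 -12 -8 0 0 0 -0.01; 0.5 -5 -3 0 0 0 0; 0.5 0 0 0 0 0 0; 0.5 0 0 0 0 0 0; 0.5 0 0 0 0 0 0"
}}

```text
time_s: 13.65
tool_pos: [560.3, 22.7, 267.4]
tcp_rot: [1.586, 2.706, 0.005]
contact_force: [-0.5, -0.1, 0.0]
opening: 0.501
```

```bash
python3 - <<'E'
from h import *; from station import env
s=env.read_state(); M=show(s); d=hw(-70.5,0.4,155)-s["tool_pos"]; print("delta tool",(M.T@d).round(1))
c=env.capture("wrist"); np.savez("wrist7.npz",**c)
cv2.imwrite("pics/w7.png",c["img"][:,:,::-1])
E
```

```text
t13.7 tcp [560.3  22.7 267.4] ydir deg 29.2 zax [ 0.006  0.    -1.   ] grip in hopper -75.0 -0.8 213.4 F hopper 0.0 -0.5 0.0 M [0.04 0.01 0.03] op 0.501 q6 1.10
delta tool [ -4.5  -0.9 112.4]
```

View pics/w7.png

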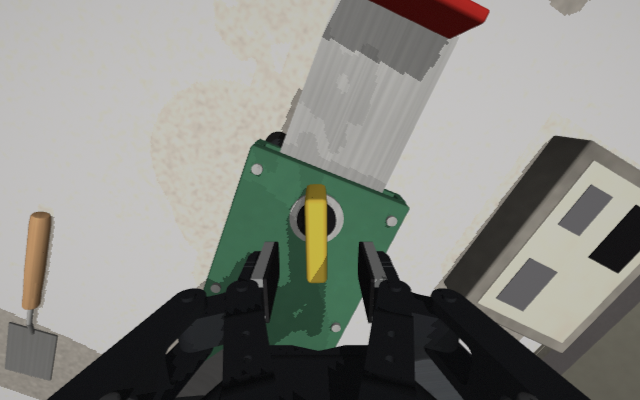

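The bar is upright at x px 317, midway between the jaws. Down and grip.

>>> {"fn": "send_rows", "kwargs": {
  "steps": "0.5 -3 -0.5 0 0 0 0; 0.5 0 0 10 0 0 0; 0.5 0 0 14 0 0 0; 0.5 0 0 14 0 0 0; 0.5 0 0 7 0 0 0; 0.5 0 0 2 0 0 0; 0.5 0 0 0 0 0 0; 0.5 0 0 0 0 0 0"
}}

```text
time_s: 14.5
tool_pos: [561.1, 20.6, 214.3]
tcp_rot: [1.586, 2.709, 0.003]
contact_force: [-0.3, -0.3, -0.3]
opening: 0.501
```

```bash
python3 - <<'E'
from h import *; from station import env
s=env.read_state(); M=show(s); d=hw(-70.5,0.4,155)-s["tool_pos"]; print("delta tool",(M.T@d).round(1))
E
```

```text
t14.5 tcp [561.1  20.6 214.3] ydir deg 29.3 zax [ 0.003  0.    -1.   ] grip in hopper -72.8 -0.4 160.3 F hopper 0.2 -0.4 -0.3 M [0.01 0.06 0.02] op 0.501 q6 1.10
delta tool [-2.5 -0.1 59.3]
```

>>> {"fn": "send_rows", "kwargs": {
  "steps": "0.5 -2 0 2 0 0 0; 0.5 0 0 0 0 0 0; 0 0 0 0 0 0 0; 0 0 0 0 0 0 0; 0 0 0 0 0 0 0; 0 0 0 0 0 0 0; 0 0 0 0 0 0 0; 0 0 0 0 0 0 0.08; 0 0 0 0 0 0 0.08; 0 0 0 0 0 0 0.08; 0 0 0 0 0 0 0.08; 0 0 0 0 0 0 0.08; 0 0 0 0 0 0 0.08; 0 0 0 0 0 0 0",
  "force": 40
}}

```text
time_s: 15.9
tool_pos: [562.5, 18.4, 213.7]
tcp_rot: [2.204, 2.233, 0.004]
contact_force: [-2.1, -0.3, -0.2]
opening: 0.156
```

```bash
python3 - <<'E'
from h import *; from station import env
s=env.read_state(); M=show(s)
E
```

```text
t15.9 tcp [562.5  18.4 213.7] ydir deg 0.8 zax [ 0.005 -0.001 -1.   ] grip in hopper -70.3 0.7 159.7 F hopper 0.0 -2.1 -0.2 M [-0.13  0.28 -0.11] op 0.156 q6 1.59
```

>>> {"fn": "send_rows", "kwargs": {
  "steps": "0 0 0 0 0 0 0.08; 0 0 0 0 0 0 0.08; 0 0 0 0 0 0 0.08; 0 0 0 0 0 0 0.08; 0 0 0 0 0 0 0.06"
}}

```text
time_s: 16.4
tool_pos: [563.0, 18.3, 213.7]
tcp_rot: [2.585, 1.777, 0.006]
contact_force: [-0.4, -0.4, -0.8]
opening: 0.157
```

```bash
python3 - <<'E'
from h import *; from station import env
s=env.read_state(); M=show(s)
E
```

```text
t16.4 tcp [563.   18.3 213.7] ydir deg -21.0 zax [ 0.006 -0.002 -1.   ] grip in hopper -70.1 1.3 159.7 F hopper 0.4 -0.5 -0.8 M [-0.28  0.14  0.2 ] op 0.157 q6 1.97
```

>>> {"fn": "send_rows", "kwargs": {
  "steps": "0 0 0 0 0 0 0.06"
}}

```text
time_s: 16.5
tool_pos: [563.1, 18.2, 213.7]
tcp_rot: [2.637, 1.699, 0.006]
contact_force: [-1.3, -1.0, 0.0]
opening: 0.157
```

```bash
python3 - <<'E'
from h import *; from station import env
s=env.read_state(); M=show(s)
E
```

```text
t16.5 tcp [563.1  18.2 213.7] ydir deg -24.4 zax [ 0.006 -0.002 -1.   ] grip in hopper -70.1 1.4 159.7 F hopper 0.8 -1.4 0.0 M [-0.25  0.18  0.15] op 0.157 q6 2.03
```

>>> {"fn": "send_rows", "kwargs": {
  "steps": "0 0 0 0 0 0 0.05; 0 0 0 0 0 0 0.05"
}}

```text
time_s: 16.7
tool_pos: [563.1, 18.2, 213.8]
tcp_rot: [2.716, 1.567, 0.006]
contact_force: [-1.5, -1.1, 1.1]
opening: 0.158
```

```bash
python3 - <<'E'
from h import *; from station import env
s=env.read_state(); M=show(s)
E
```

```text
t16.7 tcp [563.1  18.2 213.8] ydir deg -30.0 zax [ 0.006 -0.003 -1.   ] grip in hopper -70.0 1.4 159.8 F hopper 0.9 -1.6 1.1 M [-0.43  0.37  1.38] op 0.158 q6 2.13
```

>>> {"fn": "send_rows", "kwargs": {
  "steps": "0 0 0 0 0 0 0.05; 0 0 0 0 0 0 0.05"
}}

```text
time_s: 16.9
tool_pos: [563.3, 18.6, 214.0]
tcp_rot: [2.786, 1.439, 0.007]
contact_force: [-0.9, -3.4, 0.4]
opening: 0.156
```

```bash
python3 - <<'E'
from h import *; from station import env
s=env.read_state(); M=show(s)
E
```

```text
t16.9 tcp [563.3  18.6 214. ] ydir deg -35.4 zax [ 0.007 -0.003 -1.   ] grip in hopper -70.4 1.6 160.0 F hopper 3.3 -1.3 0.4 M [-0.73  0.34  2.82] op 0.156 q6 2.22
```

Moment rose to 2.8 N m, so the knob is hard on its end stop. Release and lift.

>>> {"fn": "send_rows", "kwargs": {
  "steps": "0.6 0 0 0 0 0 0; 0.6 0 0 0 0 0 0; 0.6 0 0 0 0 0 0; 0.6 0 0 0 0 0 0; 0.6 0 0 -12 0 0 0; 0.6 0 0 -18 0 0 0; 0.6 0 0 -18 0 0 0; 0.6 0 0 -18 0 0 0; 0.6 0 0 0 0 0 0; 0.6 0 0 0 0 0 0"
}}

```text
time_s: 17.9
tool_pos: [562.9, 18.6, 285.9]
tcp_rot: [2.78, 1.45, 0.011]
contact_force: [-0.4, -0.4, -0.2]
opening: 0.6
```

```bash
python3 - <<'E'
from h import *; from station import env
s=env.read_state(); M=show(s)
c=env.capture("wrist"); np.savez("wrist8.npz",**c)
im=c["img"][:,:,::-1].copy(); a=-0.6
for e in (-30,30):
  for w in (-7,7): 
    cv2.circle(im,tuple(int(round(v)) for v in proj(c,hw(-70+e*np.cos(a)-w*np.sin(a),e*np.sin(a)+w*np.cos(a),170))),1,(255,0,255),-1)
cv2.imwrite("pics/w8.png",im)
E
```

```text
t17.9 tcp [562.9  18.6 285.9] ydir deg -34.9 zax [ 0.009 -0.003 -1.   ] grip in hopper -70.5 1.5 231.9 F hopper 0.3 -0.4 -0.2 M [0.   0.01 0.03] op 0.600 q6 2.21
```

View pics/w8.png

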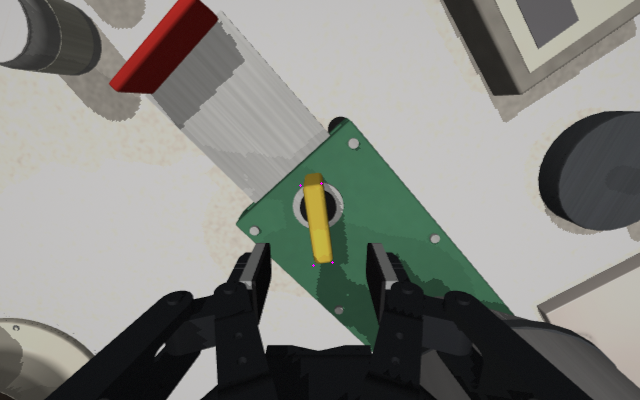

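```bash
python3 - <<'E'
from h import *
# tab outer top edge: pixels of red mask hull farthest along hopper -x, at z=151
for n in ["0","1","3","6","8"]:
    c=dict(np.load(f"wrist{n}.npz")); r=masks(c["img"])[0]; k=big(r)[:,0]
    P=np.array([ray(c,u,151)[:2]-O for u in k]); X=P@ux;Y=P@uy
    s=np.abs(Y)<25
    e=[X[s&(abs(Y-b)<2.5)].min() for b in range(-20,21,5)if (s&(abs(Y-b)<2.5)).any()]
    print(n,"outer edge hopper x %.1f +- %.1f"%(np.median(e),np.std(e)),"Y range",Y.min().round(1),Y.max().round(1), k.min(0),k.max(0))
from station import env
for n in("scene","side"):
    c=env.capture(n); a=dict(np.load(n+"0.npz"))["img"]
    cv2.imwrite(f"pics/{n}9.png",c["img"][:,:,::-1])
E
```

```text
0 outer edge hopper x -170.3 +- 0.0 Y range -38.9 39.3 [263  37] [376  63]
1 outer edge hopper x -170.4 +- 0.0 Y range -38.4 41.1 [189  72] [286 150]
3 outer edge hopper x -170.4 +- 0.1 Y range -38.9 39.4 [248  66] [377  82]
6 outer edge hopper x -230.1 +- 0.0 Y range -39.2 38.9 [317   9] [443  75]
8 outer edge hopper x -229.8 +- 0.1 Y range -38.2 39.2 [109   0] [195  90]
```

View pics/scene9.png

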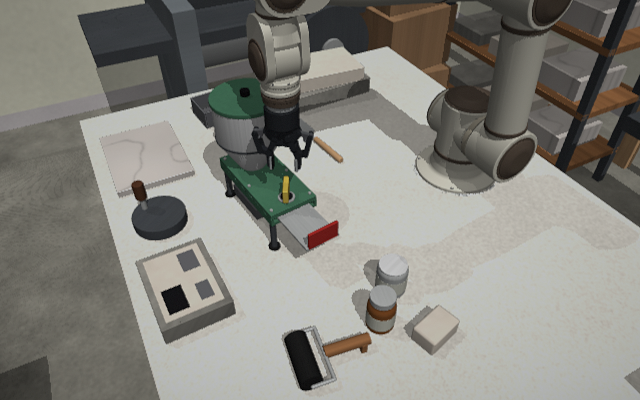

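View pics/side9.png

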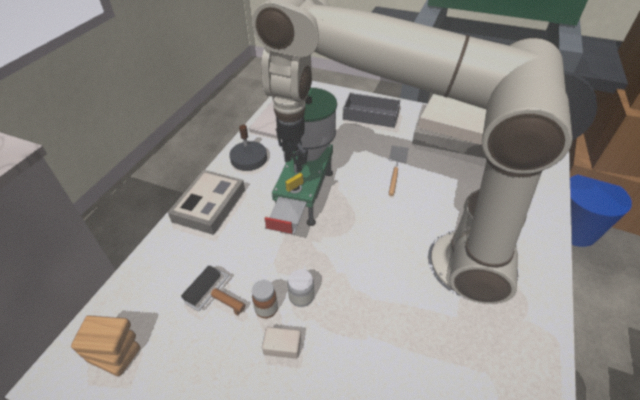

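Vision puts the gate at 59.5 mm both before and after clamping, so it did not spring back. The bystanders sit where they were, and the gripper is clear.

```bash
python3 - <<'E'
from station import env
print(env.finish_job())
E
```

```text
the job is handed in; nothing more can be done
None
```

The gate is drawn out about 59.5 mm, with the stop pressed in roughly 2.5–3 mm. The knob is tight again, and I handed the job in at about 18 s with the gripper clear.

- **Freeing the gate:** I turned the yellow knob counterclockwise by about 0.97 rad.
- **Drawing the gate:** I hooked the red tab with shut fingers. The pull held at 9–10 N, then jumped to about 15 N at the stop. I pressed on to about 17 N.
- **Re-clamping:** I unhooked and turned the knob clockwise onto its end stop, where the tool moment rose to 2.8 N m. Then I let go and lifted clear.

**Last checks:**
- The press depth came out as about 2.4 mm from the force and about 3 mm from the finger travel. That is a small disagreement, and both are inside the 1–7 mm range.
- The wrist camera put the gate at about 59.7 mm before clamping and 59.4 mm after, so it did not spring back. That fits the finger-based estimate.
- The knob bar lined up with its tight pose in the wrist picture.
- The tool force read about zero with the gripper clear, and the bystanders looked unmoved by eye in the scene and side views; I did not measure them.

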